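# Sort press studs by thread pitch on a notched gauge

### The arm

A 6-joint arm with a two-finger parallel gripper is mounted at the origin on the work surface; the furniture and walls round the work are solid. World frame = base frame: x ahead of the robot, y to its left, z up, the work surface at z = 0. Lengths are in mm, angles in rad, forces in N, time in s.
With the tool pointing down it reaches from about 275 to 725 mm from the base axis. Payload 5.6 kg.
Tool frame: the origin (TCP) lies midway between the tips of the shut fingers; the grasp point (between the pads) lies 19 mm behind it; x points along the fingers, z is the direction in which the jaws open and shut, and the axes are right-handed (so a half turn about x gives the same grasp; the last joint's range is limited). The gripper opens to 85 mm and grips with 20 to 120 N. Pads are 22 mm wide; open, the fingers measure 114 mm over their backs; the gripper's body (76 mm by 85 mm) begins 54 mm behind the grasp point. The pads swing forward as they close: fully open they stand 13 mm farther back than shut.
Start: joints at [1.5, 0.255, 0.108, 0, -1.424, -0.285], TCP at [191.56, 515.556, 231.283] pointing down, gripper open.
Joint ranges: [-2.95, 2.95], [-1.21, 1.97], [-1.09, 1.5], [-2.87, 1.71], [-2.94, -0.07], [-3.05, 3.05]. Speed limits (rad/s): [2.57, 2.57, 3.14, 3.14, 3.14, 3.14].

### API

Orientations are given as a unit quaternion [x, y, z, w].
In Python, from plant import r, optics gives the robot as it stands.
- The arm moves only by the tool carry_out, never from a script. Its argument "deltas" is a list of rows, each a list of 2 entries, a list of its own where there are three numbers: the shift along the world's x, y, z scaled (see below), then the turn about the world's z scaled (see below). A call has 1 to 12 rows; each row shifts and turns the pose as measured when the row begins; what a row does not reach is not made up. The controller multiplies each number of a shift by 6 cm and each number of a turn by 90 degrees. A row lasts 1/8 s, in which the tool goes at most 62.5 mm and 10.7 degrees, less where a joint would pass 70% of its speed; a pose out of reach is approached as far as the arm can. A call with a number of a shift or a turn outside -1 to 1 is refused whole. A call with a gripper value outside its range is refused whole. "grip" is the closure, from -1 (fully open) to 1 (shut), so that 0 is half open, set as the call begins (left out, the last holds). The fingers move at their own pace and stop on an object; the grip force is fixed at half the most. Time passes only in rows, so rows that do not move let the fingers close. It gives the time, the measured TCP pose, the force and the opening at its end, in the units of the state.
- r.sense(): the state, without advancing time (a new reading comes with each control period).
- optics.read_camera(name): name is "side" or "top" or "wrist"; returns the picture (480x640x3 uint8, red, green, blue); there is no depth.
- optics.get_calibration(name): a dict with "K" (3x3 intrinsics, pixels), "D" ([k1, k2, p1, p2, k3] as OpenCV has them; the pictures are not rectified), "xyz" and "orientation" of the camera in the world. Camera axes: x right, y up, looking along -z (the intrinsics and any distortion apply to the point x, -y, -z); pixel columns grow to the right and rows downward; lengths in mm; the calibration is good to about 2 mm. A picture is of the moment at which its call begins: read the wrist's pose just before it. get_calibration takes no time and is no camera call; for the wrist camera it gives the pose at the moment of the call.
- r.hand_in(): hands the job in, once; it reports no verdict.
The state is a dict: "time_s": time; "joints": joint angles; "joint_vel": joint speeds; "tau": joint torques, N m; "tool_pos": TCP position; "eef_rot": TCP orientation; "ft_force": force on the tool from outside, world axes, zero at the start; "moment": the same for the moment, N m; "gripper_width": finger opening in mm.
Only numpy, scipy, OpenCV 4.12 (cv2) and the standard library are available. Lean on these libraries where they do the work, as an engineer would, in place of code of your own. Each camera call takes 0.05 s, during which the arm holds its last target. There are 200 camera calls.

### The job

Two steel studs from the tile press, one with a coarse thread and one with a fine thread, lie in the wooden cradle. Sort them by thread pitch: lay each one lengthwise in the row of the notched metal gauge whose teeth match its thread, about midway along it, shifting it along until the teeth drop into its grooves at both ends and it lies fully home, and let it go there. Leave the small things lying on the table where they are.

Things in the scene. Friction and masses are not known exactly. Their poses are not given: they have to be found in the camera images.
- gauge: Notched thread gauge, fixed: dark steel plate 160x170x10 mm with two aluminium combs along its own y, over its x=-50 and x=+50 mm. Origin: centre of the plate's underside, z up. One comb has teeth 14 mm apart (3 at each end), the other 10 mm (4 at each end). Which comb is in which row changes, and each is bolted up to 7 mm off along its row: not given, must be seen or felt.
- row_near (a point): Where the centre of a fully seated stud lies in the row at the plate's x=-50 mm: 50 mm above the table, row along y, up to 15 mm off along y is fine. Each tooth is a fin across the row with a 90 deg V on top: apex 33 mm, tips 54 mm above the table, V 42 mm wide. Teeth stand in two groups, about 32 to 69 mm either side of the middle; between them it is open for fingers down to the plate.
- row_far (a point): The same for the row at the plate's x=+50 mm. In both rows: a stud with the teeth in its grooves has its axis 50 mm above the table; one riding with its rings on the teeth has it about 57 mm up. The matching stud drops in once per pitch of shift along the row, when within about 1.2 mm of true; in the wrong row it never drops in.
- cradle: Wooden cradle, fixed: plywood base 160x160x12 mm with two seats along its own y, at its x=-50 and +50 mm; each seat is two smooth V blocks, 33 to 67 mm either side of the middle, tops 45 mm above the table, open between them. Origin: centre of the underside. A stud lies in each seat, axis 50 mm above the table; which stud is in which seat changes.
- stud_coarse_center (a point): Centre of the loose coarse steel stud, about 0.35 kg, 150 mm long along its own y (it may roll about y). Core and plain middle shank 24 mm diameter; square-cut ring thread of 34 mm diameter on both ends: rings 5.5 mm wide at 28, 42, 56, 70 mm either side of the centre (pitch 14 mm). Grip it by the shank, plain for 25 mm either side of the centre.
- stud_fine_center (a point): Centre of the loose fine steel stud, same size and weight, 150 mm long along its own y; plain shank of 24 mm diameter for 28 mm either side of the centre; rings of 34 mm diameter, 3.7 mm wide, at 30, 40, 50, 60, 70 mm either side (pitch 10 mm).
- dish: bystander: small round bisque dish, 72 mm diameter, 24 mm high, at the left edge of the table; origin at the centre of its underside
- tape_ring: bystander: brown cardboard tape core, ring 64 mm diameter, 24 mm high; origin at the centre of its underside
- wood_rib: bystander: flat wooden potter's rib, 43 x 83 x 6 mm; origin at the centre of its underside

How it is judged (in metres and radians):
At the end, for the whole second after the job is handed in: Both studs lie released and at rest, each in its own row of the gauge: axis within 2.5 mm of the fully seated height (50 mm above the table), centre within 6 mm of the row's middle line and within 15 mm of its middle along the row, axis within 0.06 rad of the row's direction ((((x of stud_coarse_center in the frame of row_near between -0.006 and 0.006 m and y of stud_coarse_center in the frame of row_near between -0.015 and 0.015 m and z of stud_coarse_center in the frame of row_near between -0.0025 and 0.0025 m and angle between the y axis of stud_coarse_center and the y axis of row_near, either way round below 0.06 rad) and (x of stud_fine_center in the frame of row_far between -0.006 and 0.006 m and y of stud_fine_center in the frame of row_far between -0.015 and 0.015 m and z of stud_fine_center in the frame of row_far between -0.0025 and 0.0025 m and angle between the y axis of stud_fine_center and the y axis of row_far, either way round below 0.06 rad)) or ((x of stud_coarse_center in the frame of row_far between -0.006 and 0.006 m and y of stud_coarse_center in the frame of row_far between -0.015 and 0.015 m and z of stud_coarse_center in the frame of row_far between -0.0025 and 0.0025 m and angle between the y axis of stud_coarse_center and the y axis of row_far, either way round below 0.06 rad) and (x of stud_fine_center in the frame of row_near between -0.006 and 0.006 m and y of stud_fine_center in the frame of row_near between -0.015 and 0.015 m and z of stud_fine_center in the frame of row_near between -0.0025 and 0.0025 m and angle between the y axis of stud_fine_center and the y axis of row_near, either way round below 0.06 rad))) and linear speed of each of stud_coarse, stud_fine below 0.01 m/s); the robot touches nothing.
It fails at once if a bystander (dish, tape ring or wooden rib) is moved by more than 20 mm (distance of any of dish, tape_ring, wood_rib from where it was at the start of the episode above 0.02 m).
It also fails if it takes over 67 s, if anything falls off the work surface, if the arm or the gripper's body presses on something with over 40 N, if the wrist force passes 120 N, or if a joint passes its speed limit or range.

## Working session

There is one attempt and no reset: what is moved stays moved. The work goes in short steps, Python scripts to look and compute and a tool call to move; the robot and the scene stay as the last step left them, time stands still between calls to the robot, and variables do not carry over. Pictures are saved under pics/ and viewed, about 8 in all and at most 12, crops included, and the job is handed in when it is done.

Besides the shell and the picture viewer there is one more tool, called after "Request:" as name(argument=value, ...), one argument or row to a line, values as JSON. carry_out: Moves the arm, as the interface text tells. Shifts and turns lie within -1 to 1; 1 stands for 6 cm of shift or 90 degrees of turn. Its arguments: {"type":"object","properties":{"deltas":{"type":"array","items":{"type":"array"}},"grip":{"type":"number"}},"required":["deltas"]}

```bash
ls && mkdir -p pics
python3 - <<'E'
from plant import r, optics
import cv2
s=r.sense();print(s)
for n in("top","side"):
    im=optics.read_camera(n);cv2.imwrite(f"pics/{n}0.png",im[:,:,::-1])
    print(n,optics.get_calibration(n))
E
```

```text
pics
{'time_s': 0.0, 'joints': array([ 1.49958948e+00,  2.55722431e-01,  1.06992675e-01, -4.77210358e-04,
       -1.42389864e+00, -2.84605546e-01]), 'joint_vel': array([-0.00065989,  0.00083634, -0.00055514, -0.00051022,  0.00013424,
       -0.00068052]), 'tau': array([-1.58673138e-03, -3.86624730e+01,  2.37937242e+01,  5.36470145e+00,
       -6.19676895e-03,  4.52025457e-07]), 'tool_pos': array([191.3616165 , 515.09964971, 230.40368125]), 'eef_rot': array([-0.58007019, -0.40320358,  0.58114325, -0.40400243]), 'ft_force': array([-0.31358428, -0.38514276,  0.00166179]), 'moment': array([ 0.0075089 , -0.00904057,  0.03766453]), 'gripper_width': 85.5758032577086}
top {'K': array([[487.70215716,   0.        , 320.41697125],
       [  0.        , 487.70215716, 252.87831601],
       [  0.        ,   0.        ,   1.        ]]), 'D': array([-0.12447232,  0.        ,  0.        ,  0.        ,  0.        ]), 'xyz': array([338.45433652,   1.41924248, 996.68083564]), 'orientation': array([ 0.06205163, -0.07022529, -0.6955953 ,  0.71229572])}
side {'K': array([[552.15130008,   0.        , 312.11629451],
       [  0.        , 552.15130008, 238.75104208],
       [  0.        ,   0.        ,   1.        ]]), 'D': array([-0.1643487,  0.       ,  0.       ,  0.       ,  0.       ]), 'xyz': array([335.80713518, 553.08017976, 936.75328057]), 'orientation': array([-0.04087605,  0.28677904,  0.95025696, -0.11444927])}
```

View pics/top0.png

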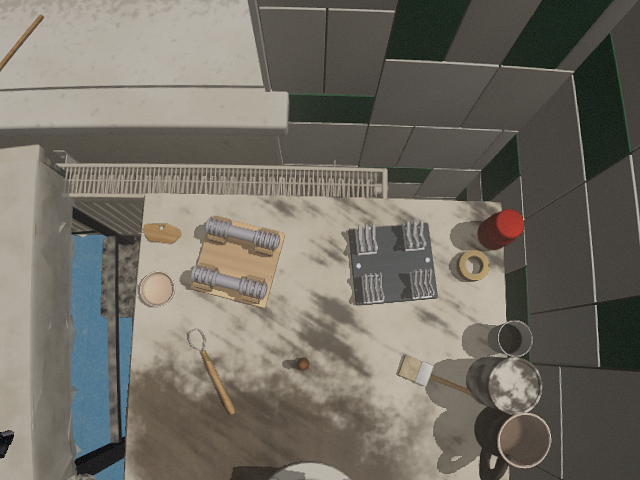

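View pics/side0.png

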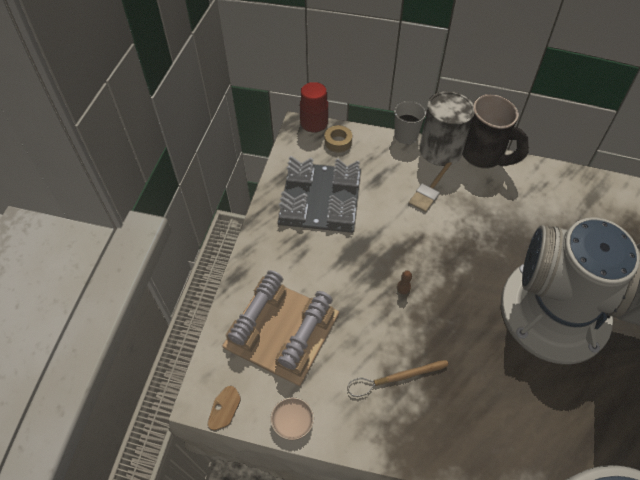

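Top view: the cradle is centred near (239,261) with studs at about (243,235) and (229,282). The gauge is centred near (393,263), with its rows running left to right along image x or y (not clear yet). The rib is at (161,233), the dish at (156,289) and the tape ring at (473,265). I'll enlarge these areas.

Run:
```python
import cv2,numpy as np
t=cv2.imread("pics/top0.png")
a=cv2.resize(t[205:315,180:290],(550,550)[::1],interpolation=cv2.INTER_CUBIC)
a=cv2.resize(t[210:310,185:290],None,fx=3.8,fy=3.8,interpolation=cv2.INTER_CUBIC)
b=cv2.resize(t[215:310,343:443],None,fx=4,fy=4,interpolation=cv2.INTER_CUBIC)
c=np.zeros((380,800,3),np.uint8);c[:380,:399]=a[:380,:399];c[:380,400:]=b[:380,:400]
cv2.imwrite("pics/crop.png",c)
```

```text
(no output)
```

View pics/crop.png

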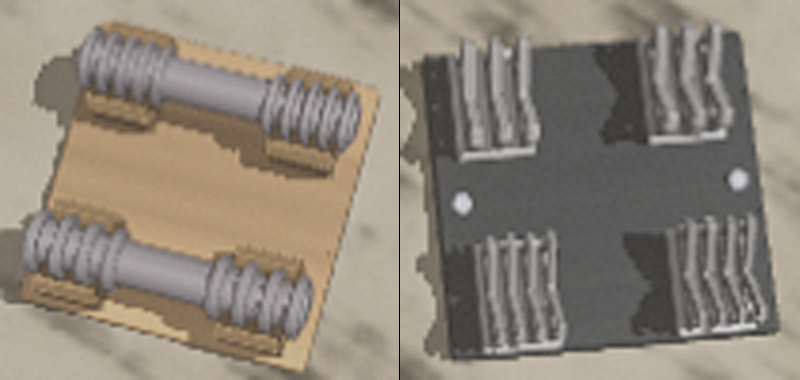

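Crop: the cradle's upper (far) stud has 5 narrow rings per end and a longer shank, so it is the fine one. The lower stud is coarse. In the gauge, the upper (world +x) row has 3 teeth per group and takes the coarse stud. The lower row has 4 and takes the fine one. Next I'll convert pixels to positions.

```bash
cat > h.py <<'E'
import numpy as np,cv2
from scipy.spatial.transform import Rotation as R
def px2w(c,uv,z):
    uv=np.array(uv,float).reshape(-1,1,2)
    n=cv2.undistortPoints(uv,c["K"],c["D"]).reshape(-1,2)
    d=R.from_quat(c["orientation"]).apply(np.c_[n[:,0],-n[:,1],-np.ones(len(n))])
    return c["xyz"]+d*((z-c["xyz"][2])/d[:,2])[:,None]
def w2px(c,P):
    p=R.from_quat(c["orientation"]).inv().apply(np.atleast_2d(P)-c["xyz"])*[1,-1,-1]
    return cv2.projectPoints(p,np.zeros(3),np.zeros(3),c["K"],c["D"])[0].reshape(-1,2)
E
python3 - <<'E'
from plant import optics
from h import *
c=optics.get_calibration("top")
A=lambda L:[(185+x/3.8,210+y/3.8) for x,y in L]
B=lambda L:[(343+(x-400)/4,215+y/4) for x,y in L]
np.set_printoptions(precision=1,suppress=True)
def ang(v): return np.degrees(np.arctan2(v[1],v[0]))
for n,L in(("fine",[(80,60),(357,118)]),("coarse",[(27,240),(310,302)])):
    p=px2w(c,A(L),50);print(n,p.tolist(),p.mean(0),np.linalg.norm(p[0]-p[1]),ang(p[0]-p[1]))
print("shank",px2w(c,A([(215,88),(165,276)]),50))
q=px2w(c,B([(427,55),(740,33),(777,330),(450,358)]),10)
print(q,q.mean(0),[np.linalg.norm(q[i]-q[i-1]) for i in range(4)],[ang(q[0]-q[1]),ang(q[3]-q[2])])
print("bolts",px2w(c,B([(462,203),(738,180)]),10))
# teeth groups centres at tip level 54
g=px2w(c,B([(495,90),(690,75),(518,288),(718,272)]),45);print(g)
print("tape",px2w(c,[(473,265)],24),"rib",px2w(c,[(161,233)],6),"dish",px2w(c,[(156,289)],24), "red",px2w(c,[(498,240)],0))
E
```

```text
fine [[567.5656430662877, 222.95561920136595, 50.0], [539.8588317874514, 75.27366405316941, 50.0]] [553.7 149.1  50. ] 150.25853475804624 79.3741815249662
coarse [[471.0425981897383, 244.3644419538271, 50.0], [442.8215647149435, 95.76143955396137, 50.0]] [456.9 170.1  50. ] 151.2589800727216 79.24707049738073
shank [[554.1 150.5  50. ]
 [454.3 171.2  50. ]]
[[ 578.3  -67.8   10. ]
 [ 594.7 -232.8   10. ]
 [ 438.6 -249.2   10. ]
 [ 421.   -81.3   10. ]] [ 508.2 -157.8   10. ] [np.float64(157.80658321500246), np.float64(165.77189019794093), np.float64(156.93650563923788), np.float64(168.7828874467303)] [np.float64(95.6933135467263), np.float64(95.9843766205439)]
bolts [[ 500.7  -86.7   10. ]
 [ 516.2 -230.1   10. ]]
[[ 552.7  -99.7   45. ]
 [ 563.  -198.4   45. ]
 [ 453.3 -111.6   45. ]
 [ 463.3 -211.1   45. ]]
tape [[ 505.5 -321.9   24. ]] rib [[560.5 328.3   6. ]] dish [[440.3 323.1  24. ]] red [[ 565.1 -387.1    0. ]]
```

Run:
```python
from plant import r
from h import *
np.set_printoptions(precision=4,suppress=True)
s=r.sense();M=R.from_quat(s["eef_rot"]).as_matrix();print(M, "jaw yaw",np.degrees(np.arctan2(M[1,2],M[0,2])))
```

```text
[[-0.0005  0.9373 -0.3484]
 [-0.0016 -0.3484 -0.9373]
 [-1.      0.0001  0.0017]] jaw yaw -110.3889276744919
```

Request:
carry_out(
  deltas=[
    [[0.6,-0.7,-0.2],0],
    [[0.6,-0.7,-0.2],0],
    [[0.6,-0.7,-0.2],0],
    [[0.6,-0.7,-0.2],0],
  ],
  grip=-1,
)

```text
time_s: 0.6
tool_pos: [336.2, 344.3, 179.5]
eef_rot: [-0.578, -0.405, 0.58, -0.406]
ft_force: [1.5, 0.8, 0.5]
gripper_width: 85.6
```

Request:
carry_out(
  deltas=[
    [[0.2,-0.29,0],-0.09],
    [[0.2,-0.29,0],-0.09],
    [[0.2,-0.29,0],-0.09],
    [[0.2,-0.29,0],-0.09],
    [[0.2,-0.29,0],-0.09],
    [[0.2,-0.29,0],-0.09],
    [[0.2,-0.29,0],-0.09],
    [[0.2,-0.29,0],-0.09],
    [[0.2,-0.29,0],-0.09],
    [[0.2,-0.29,0],-0.09],
  ],
)

```text
time_s: 1.85
tool_pos: [457.9, 159.3, 174.4]
eef_rot: [-0.697, 0.086, 0.707, 0.086]
ft_force: [0.1, 0.9, -0.3]
gripper_width: 85.5
```

```bash
cat >> h.py <<'E'
def look(name):
    from plant import r,optics
    s=r.sense();M=R.from_quat(s["eef_rot"]).as_matrix()
    print("tcp",s["tool_pos"].round(1),"jaw",np.degrees(np.arctan2(M[1,2],M[0,2])).round(2),"j",s["joints"].round(2),"F",s["ft_force"].round(1),"w",round(s["gripper_width"],1),s["time_s"])
    c=optics.get_calibration("wrist");im=optics.read_camera("wrist")
    cv2.imwrite(f"pics/{name}.png",im[:,:,::-1]);np.savez(f"pics/{name}.npz",**c);return c,im
E
python3 -c "
from h import *
c,im=look('w1');print(w2px(c,[[457,170,50],[554,149.5,50]]))"
```

```text
tcp [457.9 159.3 174.4] jaw 166.07 j [ 0.65  0.16 -0.15 -0.01 -1.27 -0.89] F [ 0.1  0.9 -0.3] w 85.5 1.85
[[329.72162079 250.8406279 ]
 [177.55892241 256.5137803 ]]
```

View pics/w1.png

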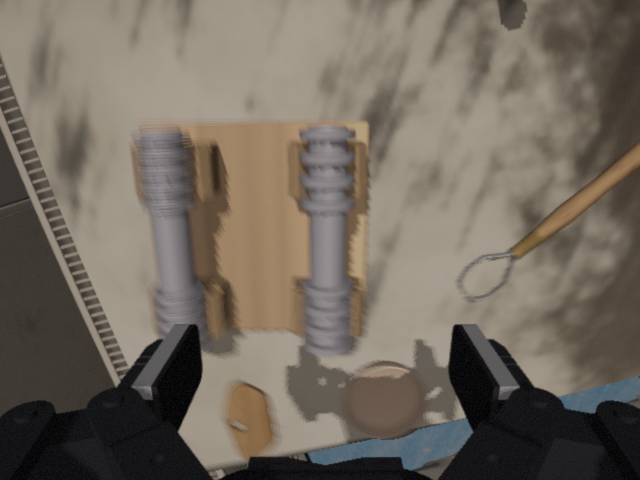

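The wrist picture is slightly blurred because the arm was still moving. It shows the fine stud at left (171,240) and the coarse at right (329,245) with 4 rings per end. The coarse stud matches the prediction of (330,251). I'll settle and correct.

Request:
carry_out(
  deltas=[
    [[0,0.17,-0.3],0.035],
    [[0,0,-0.3],0],
    [[0,0,0],0],
    [[0,0,0],0],
  ],
)

```text
time_s: 2.4
tool_pos: [458.6, 167.5, 137.3]
eef_rot: [-0.698, 0.069, 0.709, 0.068]
ft_force: [-0.0, -0.7, 0.6]
gripper_width: 85.6
```

```bash
python3 -c "
from h import *
c,im=look('w2');print(w2px(c,[[457,170,50],[554,149.5,50]]))"
```

```text
tcp [458.6 167.5 137.3] jaw 168.93 j [ 0.66  0.2  -0.21 -0.01 -1.18 -0.85] F [-0.  -0.7  0.6] w 85.6 2.4
[[328.77257952 258.43052801]
 [152.1987038  256.6111545 ]]
```

View pics/w2.png

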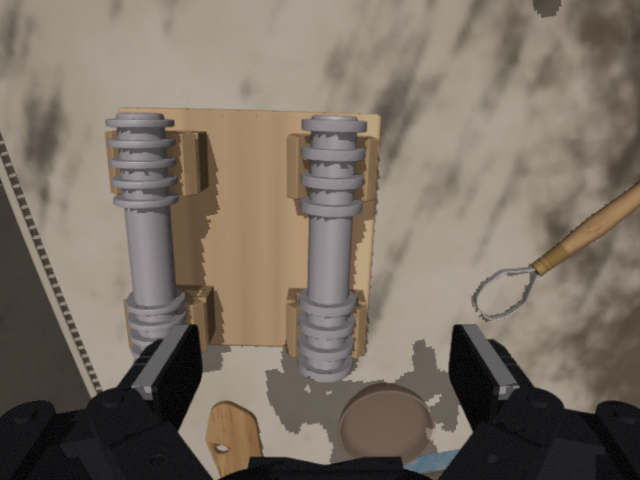

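Sharp picture: coarse shank centre about (329,252), its inner rings at rows 206 and 298, top ring at (334,122). Fine stud has 5 rings, inner ones at about (147,199) and (157,301). The identities hold.

```bash
python3 -c "
from h import *
c=dict(np.load('pics/w2.npz'))
np.set_printoptions(precision=1,suppress=True)
p=px2w(c,[(334,122),(331.5,204),(328,297),(326,360)],50);print(p,np.linalg.norm(p[1]-p[2]),np.degrees(np.arctan2(*(p[2]-p[1])[[1,0]])),np.degrees(np.arctan2(*(p[3]-p[0])[[1,0]])),(p[1]+p[2])/2,(p[0]+p[3])/2)
q=px2w(c,[(141,120),(147,198),(157,300)],50);print(q,(q[1]+q[2])/2,np.linalg.norm(q[1]-q[2]),np.degrees(np.arctan2(*(q[2]-q[0])[[1,0]])))
"
```

```text
[[440.4  98.1  50. ]
 [449.7 139.9  50. ]
 [461.9 193.   50. ]
 [471.  233.8  50. ]] 54.53038097675852 77.07015767747173 77.28539682103319 [455.8 166.4  50. ] [455.7 166.   50. ]
[[537.3  77.3  50. ]
 [546.5 117.   50. ]
 [559.6 175.5  50. ]] [553.1 146.2  50. ] 59.9732797771726 77.21057687019078
```

Request:
carry_out(
  deltas=[
    [[-0.04,0,-0.3],-0.01],
    [[0,0,-0.4],0],
    [[0,0,-0.4],0],
    [[0,0,-0.4],0],
    [[0,0,-0.15],0],
    [[0,0,0],0],
  ],
  grip=-0.5,
)

```text
time_s: 3.2
tool_pos: [459.1, 169.7, 40.9]
eef_rot: [-0.701, 0.071, 0.706, 0.075]
ft_force: [0.2, 0.2, -0.1]
gripper_width: 64.1
```

Request:
carry_out(
  deltas=[
    [[-0.05,-0.04,-0.13],0],
    [[0,0,0],0],
  ],
)

```text
time_s: 3.45
tool_pos: [456.9, 167.8, 34.2]
eef_rot: [-0.701, 0.071, 0.705, 0.076]
ft_force: [-0.6, 0.5, -0.1]
gripper_width: 64.3
```

Request:
carry_out(
  deltas=[
    [[0,0,0],0],
    [[0,0,0],0],
    [[0,0,0],0],
    [[0,0,0],0],
    [[0,0,0],0],
    [[0,0,0],0],
  ],
  grip=1,
)

```text
time_s: 4.2
tool_pos: [455.1, 168.3, 35.1]
eef_rot: [-0.7, 0.071, 0.706, 0.076]
ft_force: [-0.8, 1.1, -0.5]
gripper_width: 22.2
```

```bash
python3 -c "
from h import *
c,im=look('w3')"
```

```text
tcp [455.1 168.3  35.1] jaw 168.05 j [ 0.67  0.29 -0.38 -0.01 -0.9  -0.87] F [-0.8  1.1 -0.5] w 22.2 4.2
```

Request:
carry_out(
  deltas=[
    [[0,0,0.4],0],
    [[0,0,0.7],0],
    [[0,0,0.7],0],
    [[0,-0.2,0.2],0],
    [[0.17,-0.5,0],0.02],
    [[0.17,-0.53,0],0.02],
    [[0.17,-0.53,0],0.02],
    [[0.17,-0.53,0],0.02],
    [[0.17,-0.53,0],0.02],
    [[0.17,-0.53,0],0.02],
    [[0.17,-0.53,0],0.02],
    [[0,0,0],0],
  ],
)

```text
time_s: 5.75
tool_pos: [516.5, -78.2, 141.5]
eef_rot: [-0.694, -0.005, 0.72, -0.006]
ft_force: [-1.0, 0.8, -3.9]
gripper_width: 22.2
```

```bash
python3 -c "
from h import *
c,im=look('w4')"
```

```text
tcp [516.5 -78.2 141.5] jaw -179.11 j [ 0.15  0.27 -0.1  -0.01 -1.24 -0.13] F [-1.   0.8 -3.9] w 22.2 5.75
```

View pics/w4.png

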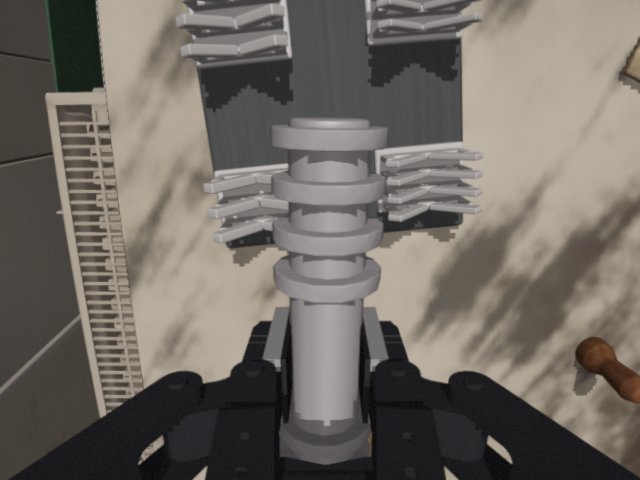

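Picture: the held coarse stud has rings at rows 137, 187, 237 and 275 near column 328. The far-row teeth (left) have outer tips near (208,188), (214,212), (219,237) and (184,18), (190,48). The fine comb (right) has outer tips near (478,155)–(478,210). I'll measure these.

```bash
python3 -c "
from h import *
c=dict(np.load('pics/w4.npz'))
np.set_printoptions(precision=1,suppress=True)
a=np.radians(5.9);o=np.array([508.2,-157.8]);Rm=np.array([[np.cos(a),np.sin(a)],[-np.sin(a),np.cos(a)]])
def show(n,uv,z):
    p=px2w(c,uv,z)[:,:2];print(n);print(np.c_[p,(p-o)@Rm.T])
show('far+y outer',[(208,188),(214,212),(219,237)],54)
show('far-y outer,inner',[(184,18),(190,48),(283,10),(286,43)],54)
show('near+y inner',[(384,155),(386,176),(388,197),(391,216)],54)
show('near+y outer',[(478,155),(478,174),(478,192),(478,210)],54)
show('near-y inner,outer',[(371,10),(372,38),(478,17)],54)
show('plate corners +y, edge',[(232,247),(461,222)],10)
show('stud rings',[(330,130),(328,183),(327.5,233),(327,270)],156)
"
```

```text
far+y outer
[[ 577.2 -115.3   73.    35.1]
 [ 574.8 -102.3   71.9   48.3]
 [ 572.9  -88.3   71.5   62.5]]
far-y outer,inner
[[ 584.3 -198.2   71.6  -48. ]
 [ 582.2 -184.5   70.9  -34.2]
 [ 536.7 -202.1   23.8  -47. ]
 [ 535.3 -187.2   23.9  -32. ]]
near+y inner
[[ 484.5 -133.5  -21.1   26.6]
 [ 482.8 -122.5  -21.7   37.7]
 [ 481.1 -111.2  -22.2   49.1]
 [ 478.8 -100.7  -23.4   59.8]]
near+y outer
[[ 433.9 -134.5  -71.5   30.8]
 [ 432.7 -124.4  -71.6   41. ]
 [ 431.6 -114.6  -71.8   50.9]
 [ 430.4 -104.5  -71.9   61. ]]
near-y inner,outer
[[ 494.3 -203.1  -18.5  -43.6]
 [ 493.3 -190.4  -18.2  -30.9]
 [ 441.1 -202.   -71.3  -37. ]]
plate corners +y, edge
[[574.1 -68.5  74.8  82.1]
 [423.  -86.4 -77.5  79.8]]
stud rings
[[ 518.  -150.3   10.5    6.4]
 [ 518.3 -135.1   12.4   21.5]
 [ 518.2 -119.8   13.8   36.7]
 [ 518.1 -107.8   15.    48.7]]
```

Request:
carry_out(
  deltas=[
    [[0.25,-0.45,0],0.02],
    [[0.25,-0.45,0],0.02],
    [[0.19,-0.34,0],0.016],
    [[0,0,0],0],
    [[0,0,-0.4],0],
    [[0,0,-0.4],0],
    [[0,0,-0.2],0],
    [[0,0,0],0],
  ],
)

```text
time_s: 6.8
tool_pos: [553.0, -146.8, 73.9]
eef_rot: [-0.689, -0.04, 0.723, -0.037]
ft_force: [0.2, 0.5, -2.3]
gripper_width: 22.0
```

```bash
python3 -c "
from h import *
c,im=look('w5')"
```

```text
tcp [ 553.  -146.8   73.9] jaw -173.76 j [ 0.01  0.42 -0.06 -0.   -1.13  0.1 ] F [ 0.2  0.5 -2.3] w 22.0 6.8
```

Request:
carry_out(
  deltas=[
    [[0.08,-0.09,-0.2],0],
    [[0,0,-0.2],0],
    [[0,0,0],0],
    [[0,0,0],0],
  ],
)

```text
time_s: 7.35
tool_pos: [559.9, -152.9, 50.7]
eef_rot: [-0.691, -0.04, 0.721, -0.037]
ft_force: [0.3, 0.7, -3.2]
gripper_width: 22.6
```

Request:
carry_out(
  deltas=[
    [[0,0,-0.08],0],
    [[0,0,0],0],
  ],
)

```text
time_s: 7.6
tool_pos: [560.1, -152.7, 46.0]
eef_rot: [-0.691, -0.04, 0.721, -0.037]
ft_force: [-0.9, -0.0, -3.6]
gripper_width: 21.9
```

Request:
carry_out(
  deltas=[
    [[0,0,-0.05],0],
    [[0,0,0],0],
  ],
)

```text
time_s: 7.85
tool_pos: [560.2, -152.6, 42.9]
eef_rot: [-0.691, -0.04, 0.721, -0.037]
ft_force: [-0.6, -0.5, -3.2]
gripper_width: 22.2
```

Request:
carry_out(
  deltas=[
    [[-0.03,0,-0.04],0],
    [[0,0,0],0],
  ],
)

```text
time_s: 8.1
tool_pos: [558.4, -152.7, 40.5]
eef_rot: [-0.691, -0.04, 0.721, -0.037]
ft_force: [-0.3, 0.2, -4.1]
gripper_width: 22.2
```

Request:
carry_out(
  deltas=[
    [[0,0,-0.04],0],
    [[0,0,0],0],
  ],
)

```text
time_s: 8.35
tool_pos: [558.4, -152.7, 38.1]
eef_rot: [-0.691, -0.04, 0.721, -0.038]
ft_force: [0.9, 0.7, -3.3]
gripper_width: 22.0
```

Request:
carry_out(
  deltas=[
    [[0,0,-0.04],0],
    [[0,0,0],0],
  ],
)

```text
time_s: 8.6
tool_pos: [558.5, -152.8, 37.2]
eef_rot: [-0.691, -0.04, 0.721, -0.038]
ft_force: [-1.2, 1.2, -1.8]
gripper_width: 22.0
```

Request:
carry_out(
  deltas=[
    [[0,0,-0.04],0],
    [[0,0,0],0],
  ],
)

```text
time_s: 8.85
tool_pos: [558.6, -152.8, 37.2]
eef_rot: [-0.692, -0.04, 0.72, -0.039]
ft_force: [-1.2, 0.5, -1.4]
gripper_width: 22.1
```

Request:
carry_out(
  deltas=[
    [[0,0,-0.04],0],
    [[0,0,0],0],
  ],
)

```text
time_s: 9.1
tool_pos: [558.7, -152.8, 37.1]
eef_rot: [-0.692, -0.04, 0.72, -0.039]
ft_force: [-1.5, -0.1, -1.8]
gripper_width: 21.8
```

```bash
python3 -c "
from h import *
c,im=look('w6')
from plant import optics
t=optics.read_camera('side')[:,:,::-1];cv2.imwrite('pics/s1.png',cv2.resize(t[140:250,250:400],None,fx=5,fy=5,interpolation=cv2.INTER_CUBIC))"
```

```text
tcp [ 558.7 -152.8   37.1] jaw -173.6 j [ 0.    0.47 -0.1   0.   -1.04  0.11] F [-1.5 -0.1 -1.8] w 21.8 9.1
```

Request:
carry_out(
  deltas=[
    [[0,0.04,-0.04],0],
  ],
)

```text
time_s: 9.32
tool_pos: [558.8, -152.7, 36.8]
eef_rot: [-0.692, -0.039, 0.72, -0.041]
ft_force: [-9.3, -8.2, 21.0]
gripper_width: 22.1
```

Request:
carry_out(
  deltas=[
    [[0,0.04,-0.04],0],
  ],
)

```text
time_s: 9.45
tool_pos: [558.8, -152.8, 36.9]
eef_rot: [-0.692, -0.037, 0.72, -0.043]
ft_force: [-8.1, -5.5, 16.5]
gripper_width: 22.1
```

Request:
carry_out(
  deltas=[
    [[0,-0.06,-0.04],0],
  ],
)

```text
time_s: 9.57
tool_pos: [558.7, -153.4, 36.7]
eef_rot: [-0.692, -0.039, 0.719, -0.041]
ft_force: [-13.2, 33.0, 28.5]
gripper_width: 22.0
```

Request:
carry_out(
  deltas=[
    [[0,-0.06,-0.04],0],
  ],
)

```text
time_s: 9.7
tool_pos: [558.7, -153.1, 36.7]
eef_rot: [-0.693, -0.041, 0.719, -0.039]
ft_force: [-11.1, 22.1, 25.2]
gripper_width: 22.4
```

View pics/w6.png

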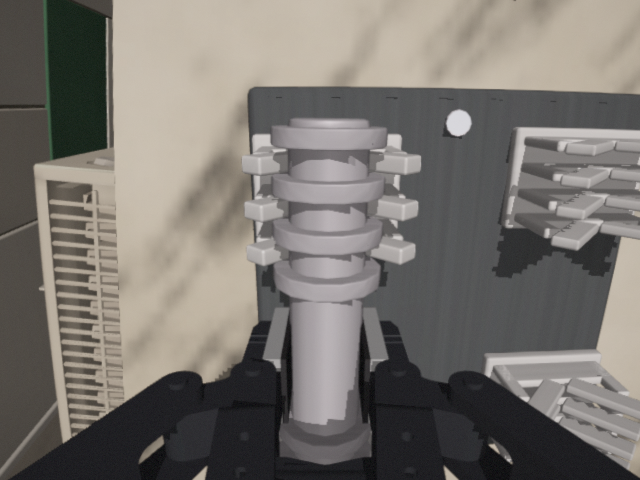

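The picture shows the three teeth sitting in the three grooves of the coarse stud (teeth at rows 160, 208, 250 between rings at 137, 187, 237, 275). The y-push test locked at under 1 mm of motion with 33 N, so it is seated. I'll release, lift, and go to the fine stud.

Request:
carry_out(
  deltas=[
    [[0,0,0.005],0],
    [[0,0,0],0],
    [[0,0,0],0],
    [[0,0,0],0],
    [[0,0,0.3],0],
    [[0,0,0.6],0],
    [[0,0,0.6],0],
    [[0,0,0.3],0],
    [[0,0,0],0],
  ],
  grip=-0.5,
)

```text
time_s: 10.82
tool_pos: [559.6, -155.0, 145.8]
eef_rot: [-0.693, -0.04, 0.719, -0.04]
ft_force: [0.3, -0.9, 0.0]
gripper_width: 63.8
```

```bash
python3 -c "
from h import *
c,im=look('w7')"
```

```text
tcp [ 559.6 -155.   145.8] jaw -173.58 j [ 0.    0.38  0.06  0.   -1.29  0.11] F [ 0.3 -0.9  0. ] w 63.8 10.825
```

View pics/w7.png

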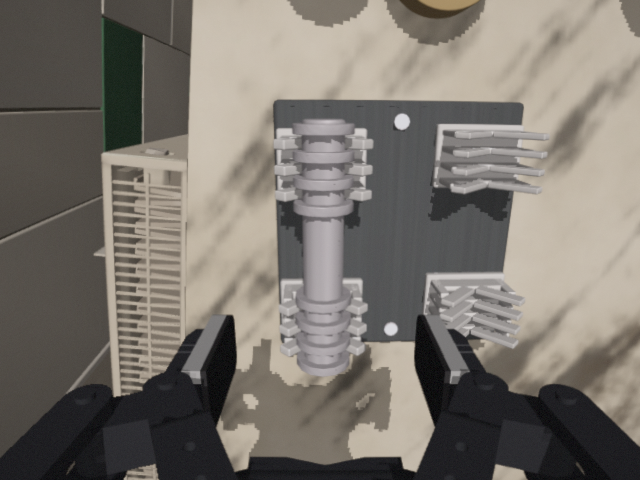

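The coarse stud lies in the far row with teeth in its grooves at both ends. Fine-comb outer tips are at about (546,136), (544,153), (541,171), (538,189) and (522,298), (520,313), (518,329), (515,345). Bolts are at (402,121) and (391,329).

```bash
python3 -c "
from h import *
c=dict(np.load('pics/w7.npz'))
np.set_printoptions(precision=1,suppress=True)
b=px2w(c,[(402,121),(391,329)],10)[:,:2];print('bolts',b,b.mean(0))
d=b[1]-b[0];a=np.arctan2(d[1],d[0])-np.pi/2;o=b.mean(0);print('yaw',np.degrees(a))
Rm=np.array([[np.cos(a),np.sin(a)],[-np.sin(a),np.cos(a)]])
def show(n,uv,z):
    p=px2w(c,uv,z)[:,:2];print(n,*((p-o)@Rm.T).round(1).tolist())
    print(p.mean(0))
show('near',[(546,136),(544,153),(541,171),(538,189),(522,298),(520,313),(518,329),(515,345)],54)
show('far inner tips',[(369,144),(368,169),(369,194),(362,308),(362,325),(361,345)],54)
show('stud rings',[(323,128),(323,156),(323,182),(323,206),(323,299),(323,321),(323,343),(323,363)],50)
"
```

```text
bolts [[ 516.3 -231.3]
 [ 500.4  -87.3]] [ 508.3 -159.3]
yaw 6.317612686880794
near [-70.7, -66.8] [-70.8, -57.6] [-70.5, -47.7] [-70.3, -37.6] [-70.5, 29.2] [-70.8, 39.3] [-71.2, 50.4] [-70.9, 61.8]
[ 438.5 -170.7]
far inner tips [26.3, -61.6] [26.4, -48.4] [25.4, -34.8] [27.4, 33.9] [27.0, 45.2] [27.2, 59.0]
[ 534.9 -157.5]
stud rings [50.5, -69.7] [50.5, -54.9] [50.5, -40.8] [50.5, -27.3] [50.5, 29.5] [50.5, 44.2] [50.5, 59.5] [50.5, 73.9]
[ 558.3 -152. ]
```

Request:
carry_out(
  deltas=[
    [[0,0.5,0],0],
    [[0,0.65,0],-0.02],
    [[0,0.65,0],-0.02],
    [[0,0.65,0],-0.02],
    [[0,0.65,0],-0.03],
    [[0,0.65,0],-0.03],
    [[0,0.65,0],-0.03],
    [[0,0.5,0],-0.02],
    [[0,0.3,0],-0.02],
    [[0,0,0],0],
  ],
)

```text
time_s: 12.12
tool_pos: [550.5, 164.6, 127.0]
eef_rot: [-0.681, 0.07, 0.726, 0.071]
ft_force: [-0.8, 0.4, -0.5]
gripper_width: 64.1
```

Request:
carry_out(
  deltas=[
    [[0.04,-0.28,0],0],
    [[0,0,0],0],
    [[0,0,-0.4],0],
    [[0,0,-0.4],0],
    [[0,0,-0.4],0],
    [[0,0,0],0],
    [[0,0,0],0],
  ],
)

```text
time_s: 13.0
tool_pos: [553.2, 140.8, 52.5]
eef_rot: [-0.68, 0.073, 0.726, 0.072]
ft_force: [-0.3, -0.8, 0.7]
gripper_width: 64.2
```

```bash
python3 -c "
from h import *
c,im=look('w8')"
```

```text
tcp [553.2 140.8  52.5] jaw 168.21 j [ 0.5   0.45 -0.07 -0.04 -1.11 -0.69] F [-0.3 -0.8  0.7] w 64.2 13.0
```

Request:
carry_out(
  deltas=[
    [[0,0.11,-0.15],0],
    [[0,0,-0.12],0],
    [[0,0,0],0],
  ],
)

```text
time_s: 13.42
tool_pos: [553.9, 148.4, 36.7]
eef_rot: [-0.681, 0.072, 0.725, 0.073]
ft_force: [-0.3, 0.0, -0.6]
gripper_width: 64.2
```

Request:
carry_out(
  deltas=[
    [[0,0,0],0],
    [[0,0,0],0],
    [[0,0,0],0],
    [[0,0,0],0],
    [[0,0,0],0],
    [[0,0,0],0],
  ],
  grip=1,
)

```text
time_s: 14.18
tool_pos: [552.6, 148.7, 37.4]
eef_rot: [-0.68, 0.072, 0.726, 0.074]
ft_force: [-0.8, 1.1, -0.5]
gripper_width: 22.0
```

Request:
carry_out(
  deltas=[
    [[0,0,0.4],0],
    [[0,0,0.7],0],
    [[0,0,0.7],0],
    [[-0.17,-0.3,0],0.02],
    [[-0.17,-0.55,0],0.02],
    [[-0.17,-0.55,0],0.02],
    [[-0.17,-0.55,0],0.02],
    [[-0.17,-0.55,0],0.02],
    [[-0.17,-0.55,0],0.02],
    [[-0.17,-0.55,0],0.02],
    [[0,-0.3,0],0.02],
    [[0,0,0],0],
  ],
)

```text
time_s: 15.68
tool_pos: [473.0, -93.0, 139.6]
eef_rot: [-0.679, -0.015, 0.734, -0.022]
ft_force: [0.2, 0.5, -3.6]
gripper_width: 22.4
```

```bash
python3 -c "
from h import *
c,im=look('w9')"
```

```text
tcp [473.  -93.  139.6] jaw -176.94 j [ 0.13  0.22 -0.18  0.   -1.25 -0.08] F [ 0.2  0.5 -3.6] w 22.4 15.675
```

Request:
carry_out(
  deltas=[
    [[-0.08,-0.45,0],0.015],
    [[-0.08,-0.45,0],0.015],
    [[-0.07,-0.35,0],0.005],
    [[0,0,0],0],
    [[0,0,-0.4],0],
    [[0,0,-0.4],0],
    [[0,0,-0.3],0],
    [[0,0,0],0],
    [[0,0,0],0],
  ],
)

```text
time_s: 16.85
tool_pos: [461.4, -161.7, 70.8]
eef_rot: [-0.678, -0.037, 0.733, -0.044]
ft_force: [0.2, -0.1, -2.7]
gripper_width: 21.8
```

```bash
python3 -c "
from h import *
c,im=look('w10')"
```

```text
tcp [ 461.4 -161.7   70.8] jaw -173.45 j [-0.    0.29 -0.28  0.02 -1.08  0.11] F [ 0.2 -0.1 -2.7] w 21.8 16.85
```

Request:
carry_out(
  deltas=[
    [[-0.04,-0.11,-0.15],0],
    [[0,0,-0.15],0],
    [[0,0,0],0],
    [[0,0,0],0],
  ],
)

```text
time_s: 17.4
tool_pos: [459.5, -168.8, 52.7]
eef_rot: [-0.679, -0.037, 0.732, -0.044]
ft_force: [0.6, -0.5, -3.0]
gripper_width: 22.2
```

Request:
carry_out(
  deltas=[
    [[0,0,-0.06],0],
    [[0,0,0],0],
  ],
)

```text
time_s: 17.65
tool_pos: [459.7, -168.8, 49.1]
eef_rot: [-0.679, -0.037, 0.732, -0.044]
ft_force: [-0.1, 0.2, -3.8]
gripper_width: 21.9
```

Request:
carry_out(
  deltas=[
    [[0,0,-0.06],0],
    [[0,0,0],0],
  ],
)

```text
time_s: 17.9
tool_pos: [459.6, -169.2, 46.5]
eef_rot: [-0.679, -0.037, 0.732, -0.044]
ft_force: [-0.7, -0.8, -2.4]
gripper_width: 22.4
```

Request:
carry_out(
  deltas=[
    [[0,0,-0.05],0],
    [[0,0,0],0],
  ],
)

```text
time_s: 18.15
tool_pos: [459.2, -169.5, 46.2]
eef_rot: [-0.679, -0.037, 0.732, -0.045]
ft_force: [0.3, 0.5, -3.3]
gripper_width: 22.0
```

Request:
carry_out(
  deltas=[
    [[0,0.025,-0.03],0],
    [[0,0.025,-0.03],0],
  ],
)

```text
time_s: 18.4
tool_pos: [459.3, -169.4, 45.8]
eef_rot: [-0.679, -0.035, 0.732, -0.048]
ft_force: [-7.7, -3.1, 15.4]
gripper_width: 22.2
```

Request:
carry_out(
  deltas=[
    [[0,0.025,-0.03],0],
    [[0,0.025,-0.03],0],
  ],
)

```text
time_s: 18.65
tool_pos: [459.3, -169.5, 45.8]
eef_rot: [-0.679, -0.034, 0.732, -0.051]
ft_force: [-6.2, -3.6, 12.3]
gripper_width: 22.0
```

Request:
carry_out(
  deltas=[
    [[0,0.025,-0.03],0],
    [[0,0.025,-0.03],0],
  ],
)

```text
time_s: 18.9
tool_pos: [459.3, -169.6, 45.8]
eef_rot: [-0.679, -0.032, 0.731, -0.053]
ft_force: [-7.0, -3.0, 12.4]
gripper_width: 21.9
```

Request:
carry_out(
  deltas=[
    [[0,-0.05,-0.02],0],
    [[0,-0.05,-0.02],0],
  ],
)

```text
time_s: 19.15
tool_pos: [458.7, -175.2, 43.3]
eef_rot: [-0.679, -0.032, 0.732, -0.053]
ft_force: [0.5, -0.7, -3.5]
gripper_width: 22.0
```

Request:
carry_out(
  deltas=[
    [[0,-0.05,-0.02],0],
    [[0,-0.05,-0.02],0],
  ],
)

```text
time_s: 19.4
tool_pos: [458.6, -175.7, 39.4]
eef_rot: [-0.68, -0.035, 0.731, -0.048]
ft_force: [-1.3, 18.4, 3.2]
gripper_width: 22.0
```

Request:
carry_out(
  deltas=[
    [[0,0,-0.04],0],
    [[0,0,-0.04],0],
    [[0,0,0],0],
  ],
)

```text
time_s: 19.77
tool_pos: [458.8, -175.4, 38.0]
eef_rot: [-0.679, -0.035, 0.731, -0.05]
ft_force: [-1.1, 0.7, -3.0]
gripper_width: 21.9
```

```bash
python3 -c "
from h import *
c,im=look('w11')"
```

```text
tcp [ 458.8 -175.4   38. ] jaw -173.14 j [-0.03  0.33 -0.33  0.03 -0.98  0.13] F [-1.1  0.7 -3. ] w 21.9 19.775
```

View pics/w11.png

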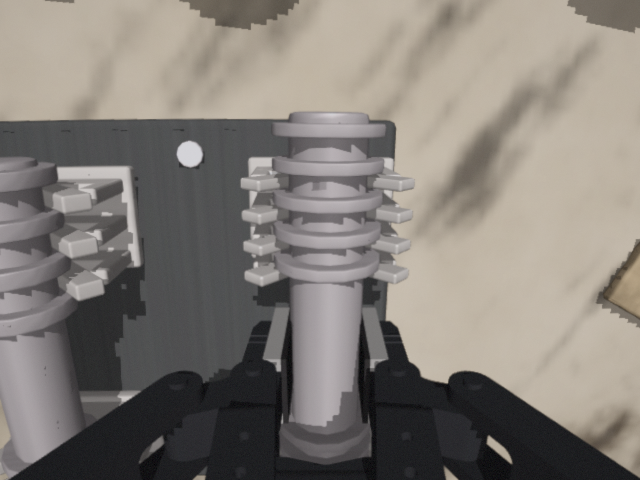

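Rings are at rows 128, 165, 201, 234, 265 and teeth at 183, 214, 245, 272, so the outermost groove is empty and the last tooth is on the shank. The stud dropped in one pitch (10 mm) too far towards −y. I'll lift, shift +10 mm along the row and lower again.

Request:
carry_out(
  deltas=[
    [[0,0,0.15],0],
    [[0,0,0.1],0],
    [[0,0,0],0],
    [[0,0,0],0],
  ],
)

```text
time_s: 20.32
tool_pos: [459.6, -175.6, 52.6]
eef_rot: [-0.68, -0.035, 0.731, -0.049]
ft_force: [0.1, -0.3, -3.8]
gripper_width: 22.3
```

Request:
carry_out(
  deltas=[
    [[-0.01,0.16,0],0],
    [[0,0,0],0],
    [[0,0,0],0],
  ],
)

```text
time_s: 20.7
tool_pos: [458.6, -165.1, 52.1]
eef_rot: [-0.679, -0.035, 0.731, -0.049]
ft_force: [-0.2, -0.3, -3.7]
gripper_width: 22.2
```

Request:
carry_out(
  deltas=[
    [[-0.01,0,-0.08],0],
    [[0,0,0],0],
  ],
)

```text
time_s: 20.95
tool_pos: [457.8, -165.1, 46.8]
eef_rot: [-0.679, -0.035, 0.732, -0.049]
ft_force: [0.7, 1.2, -3.8]
gripper_width: 22.3
```

Request:
carry_out(
  deltas=[
    [[0,0,-0.06],0],
    [[0,0,-0.03],0],
  ],
)

```text
time_s: 21.2
tool_pos: [457.9, -165.2, 41.1]
eef_rot: [-0.679, -0.035, 0.731, -0.049]
ft_force: [0.7, -0.0, -3.1]
gripper_width: 22.2
```

Request:
carry_out(
  deltas=[
    [[0,0,-0.04],0],
    [[0,0,-0.04],0],
  ],
)

```text
time_s: 21.45
tool_pos: [457.7, -165.5, 37.5]
eef_rot: [-0.679, -0.035, 0.732, -0.05]
ft_force: [-9.3, 5.9, 24.8]
gripper_width: 21.8
```

Request:
carry_out(
  deltas=[
    [[0,0,-0.04],0],
    [[0,0,0],0],
  ],
)

```text
time_s: 21.7
tool_pos: [457.7, -165.4, 38.2]
eef_rot: [-0.679, -0.035, 0.731, -0.05]
ft_force: [-0.7, 0.8, -3.2]
gripper_width: 21.9
```

Down at z = 38, the same as the first seat. I'll release, lift and look.

Request:
carry_out(
  deltas=[
    [[0,0,0],0],
    [[0,0,0],0],
    [[0,0,0],0],
    [[0,0,0],0],
    [[0,0,0.3],0],
    [[0,0,0.6],0],
    [[0,0,0.6],0],
    [[0,0,0.3],0],
    [[0,0,0],0],
    [[0,0,0],0],
  ],
  grip=-0.5,
)

```text
time_s: 22.95
tool_pos: [458.1, -166.0, 148.5]
eef_rot: [-0.679, -0.035, 0.731, -0.051]
ft_force: [-0.4, 0.2, -1.1]
gripper_width: 63.8
```

```bash
python3 -c "
from h import *
c,im=look('w12')"
```

```text
tcp [ 458.1 -166.   148.5] jaw -173.06 j [-0.    0.22 -0.17  0.03 -1.26  0.12] F [-0.4  0.2 -1.1] w 63.8 22.95
```

View pics/w12.png

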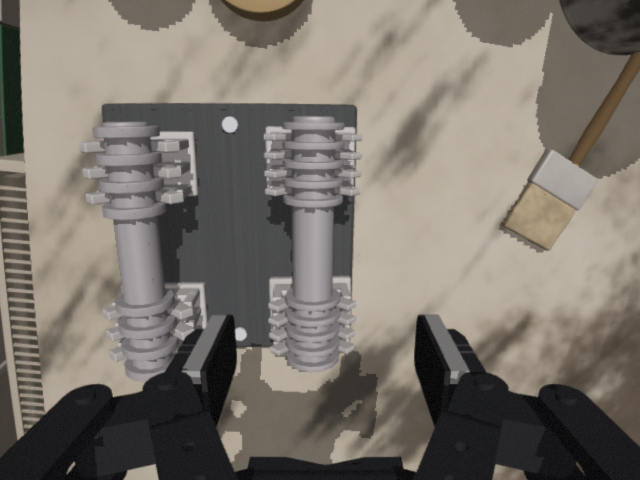

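Final view: both studs are released. The fine one (column 313) has rings at rows 122–198 with teeth at 133, 155, 173, 190 in all four grooves, and the lower group is likewise interleaved. The coarse one is unchanged. I'll do a numeric check and a top-camera check of the bystanders.

```bash
python3 -c "
from h import *
from plant import optics
c=dict(np.load('pics/w12.npz'))
np.set_printoptions(precision=1,suppress=True)
b=px2w(c,[(230,125),(240,334)],10)[:,:2];d=b[1]-b[0];a=np.arctan2(d[1],d[0])-np.pi/2;o=b.mean(0);print(o,np.degrees(a))
Rm=np.array([[np.cos(a),np.sin(a)],[-np.sin(a),np.cos(a)]])
for uv in([(313.5,198),(313,296)],[(315,122),(312.5,360)],[(134,212),(145,300)]):
    p=(px2w(c,uv,50)[:,:2]-o)@Rm.T;print(p.tolist(),p.mean(0))
t=optics.read_camera('top')[:,:,::-1];t0=cv2.imread('pics/top0.png')
for n,(x,y) in dict(tape=(473,265),rib=(161,233),dish=(156,289)).items():
    s=np.s_[y-22:y+22,x-22:x+22];print(n,cv2.absdiff(t[s],t0[s]).mean())
f=np.hstack([cv2.resize(t[205:315,335:445],(400,400),interpolation=cv2.INTER_CUBIC)]);
s=optics.read_camera('side')[:,:,::-1];f=np.hstack([f,cv2.resize(s[150:240,270:370],(400,400),interpolation=cv2.INTER_CUBIC)]);cv2.imwrite('pics/fin.png',f)
"
```

```text
[ 508.8 -159. ] 6.254526112422432
[[-50.25733135401753, -33.13213046363586], [-50.215279377935374, 26.44387485843659]] [-50.2  -3.3]
[[-50.85533359124009, -74.55194014822096], [-50.04643436411817, 70.3552086299048]] [-50.5  -2.1]
[[49.982824534487264, -25.72910973314515], [49.519734043486416, 27.44472938412156]] [49.8  0.9]
tape 15.045454545454545
rib 1.3896349862258952
dish 54.948691460055095
```

View pics/fin.png

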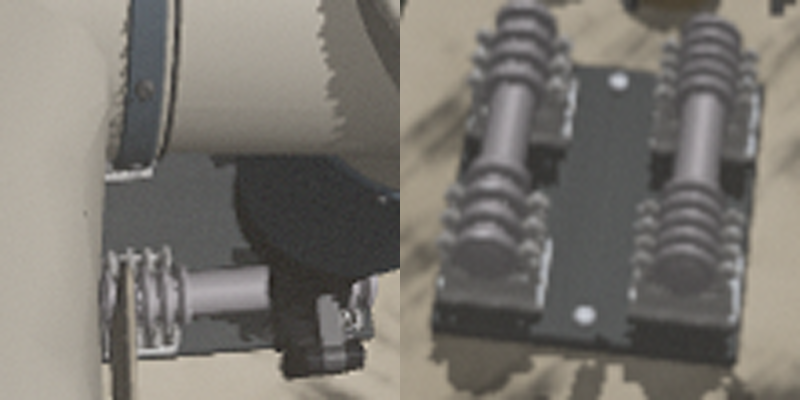

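The side view shows both studs lying level in their rows. The arm covers the dish in the top view, so I'll check the bystanders with the side camera and then hand in.

```bash
python3 -c "
from h import *
from plant import r,optics
s=optics.read_camera('side')[:,:,::-1];s0=cv2.imread('pics/side0.png')
for n,(x,y) in dict(tape=(338,138),rib=(225,408),dish=(292,422)).items():
    k=np.s_[y-20:y+20,x-20:x+20];print(n,cv2.absdiff(s[k],s0[k]).mean())
print(r.sense()['time_s']);print(r.hand_in())
"
```

```text
tape 24.180625
rib 4.7179166666666665
dish 44.27583333333333
23.15
the job is handed in; nothing more can be done
None
```

The dish and tape patches differ, so before reporting I'll look at whether that is arm shadow or real movement.

```bash
python3 -c "
import cv2,numpy as np
from plant import optics
s=optics.read_camera('side')[:,:,::-1];s0=cv2.imread('pics/side0.png')
f=lambda i:np.vstack([cv2.resize(i[365:475,180:340],(400,275)),cv2.resize(i[90:200,270:430],(400,275))])
cv2.imwrite('pics/chk.png',np.hstack([f(s0),f(s)]))"
```

```text
the job is handed in; nothing more can be done
```

Both studs are released in their matching rows and the job is handed in at about 23 s of the 67 s allowed. One check is unresolved: the last camera comparison did not confirm that the dish and tape ring stayed put.

- **Coarse stud:** it is in the far row, the comb with 3 teeth at each end. It dropped in on the first lowering. A push test along the row locked at under 1 mm with 33 N. The final picture puts its centre within about 1 mm of the row's middle both across and along the row.
- **Fine stud:** it is in the near row, the comb with 4 teeth at each end. It first rode on the teeth, then dropped in one pitch too far towards −y, so I lifted it and moved it about +10 mm. The arm reached the same height as in the first seat. The final picture puts its centre about 0.3 mm off the middle line and 2–3 mm from the middle along the row, with teeth in every groove I could see.
- **Seated height:** I did not measure it directly. It rests on how far the arm came down, the locking, and teeth showing between the rings at both ends.
- **Bystanders:** comparing the first and last images, the rib patch matched. The dish and tape-ring patches did not: the mean differences were 44 and 24 in the side view, and 55 and 15 in the top view. The arm or its shadow is a likely cause, since it had moved and was blocking part of the top view. By the commanded path the gripper never came near either of them at low height, and I saw no contact force away from the studs. I handed in without looking at those patches, and the cameras were closed afterwards, so I could not confirm it by eye.

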